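Check the cured lacquer film on a sloping housing face

ROBOT

A 6-joint arm with a two-finger parallel gripper is mounted at the origin on a cart in front of the work surface, level with it; the furniture and walls round the work are solid. World frame = base frame: x ahead of the robot, y to its left, z up, the work surface at z = 0. Lengths are in m, angles in rad, forces in N, time in s.
With the tool pointing down it reaches from about 0.35 to 0.85 m from the base axis. Payload 8.1 kg.
Tool frame: the origin (TCP) lies at the very end of the fingers, on their centre line; the grasp point (between the pads) lies 19 mm behind it; z points along the fingers, y is the line along which they close (so a half turn about z gives the same grasp; the last joint's range is limited). The gripper opens to 93 mm and grips with 3 to 60 N. Pads are 15 mm wide; open, the fingers measure 128 mm over their backs; the gripper's body (75 mm by 188 mm) begins 65 mm behind the grasp point.
Start: joints at [-1.411, 0.13, 1.488, -0, 1.523, -0.085], TCP at [0.145, -0.582, 0.219] pointing down, gripper open.
Joint ranges: [-2.96, 2.96], [-0.89, 2.26], [0.02, 2.5], [-1.34, 4.48], [0, 2.73], [-2.66, 2.66]. Speed limits (rad/s): [2.39, 2.39, 2.79, 3.14, 3.14, 3.14].

INTERFACE

Orientations are given as a rotation vector (axis times angle).
In Python, from plant import monitor, eyes, ticket gives the robot as it stands.
- The arm moves only by the tool arm_command, never from a script. Its argument "deltas" is a list that holds one entry, the list of rows, each a list of 6 numbers: the shift along the world's x, y, z in cm, then the turn, a rotation vector about the world's x, y, z in degrees. In form: [[[tx, ty, tz, rx, ry, rz], ...]]. A call has 1 to 12 rows; each row shifts and turns the commanded pose from where the row before left it; what a row does not reach is not made up. A row lasts 1/12 s, in which the tool goes at most 41.7 mm and 7.16 degrees, less where a joint would pass 70% of its speed; a pose out of reach is approached as far as the arm can. A call is refused whole if a number of a shift passes 4.17 or a number of a turn 7.16, either way. A call with a gripper value outside its range is refused whole. "gripper" is the opening, from -1 (shut) to 1 (fully open), set as the call begins (left out, the last holds). The fingers move at their own pace and stop on an object; "squeeze" is the grip in N (left out, the last holds). Time passes only in rows, so rows that do not move let the fingers close. It gives the time, the measured TCP pose, the force, the opening and the grip force at its end, in the units of the state.
- monitor.read_state(): the state, without advancing time (a new reading comes with each control period).
- eyes.read_camera(name): name is "scene" or "top"; returns the picture (400x640x3 uint8, blue, green, red); there is no depth.
- eyes.camera_model(name): a dict with "fx", "fy", "cx", "cy" (pixels), "rvec" (rotation vector, rad) and "tvec" (3), from world to camera coordinates, as OpenCV has them. Camera axes: x right, y down, z forward; pixel columns grow to the right and rows downward; lengths in m; the calibration is good to about 2 mm. A picture is of the moment at which its call begins. camera_model takes no time and is no camera call.
- ticket.close_job(): hands the job in; it is judged then, once.
The state is a dict: "t": time; "q": joint angles; "dq": joint speeds; "joint_torque": joint torques, N m; "tool_pos": TCP position; "orientation": TCP orientation; "force": force on the tool from outside, world axes, zero at the start; "wrist_torque": the same for the moment, N m; "opening": finger opening in m; "gripper_force": force on a finger pad.
Only numpy, scipy, OpenCV 4.12 (cv2) and the standard library are available. Lean on these libraries where they do the work, as an engineer would, in place of code of your own. Each camera call takes 0.05 s, during which the arm holds its last target. There are 200 camera calls.

TASK

The blue housing is cured: slide its tray sideways along the rails, out from under the lamp hood, until it is fully out against its end stop. Then take the orange film gauge from its stand and hold it nose first on the housing's sloping face, inside the white check ring and square to that sloping face, pushed lightly so that its sprung nose is about half in and never hard home. Finish while still holding the gauge there, with the tray still at its stop and the other things left where they lie.

Things in the scene. Friction and masses are not known exactly. Their poses are not given: they have to be found in the camera images.
- cure_unit: curing unit, fixed, placed and turned anew each time on a 4 mm mat: aluminium base 305 x 138 x 12 mm, two steel rails along its x, cream lamp hood over the far half. Origin on the underside, centre line; +x runs along the rails into the hood, z up. Base x = -115 to +190 mm. Hood x = +34 to +194, y = -69 to +69, top 170 mm up, open towards -x; amber eye shield 107 to 147 mm up
- tray (a joint): how far the tray has been slid out along the unit's -x: 0 under the lamp, 0.150 m at the end stop. It starts between 0 and 0.03 m. It runs stiffly (about 5 N) and stays where it is left
- tray_handle (a point): grip point of the tray's upright black handle: a tab 14 mm wide across the rails (y), 26 mm long along them (x), 40 mm high. The point is on its middle line, 13 mm under its top, 27 mm over the flat bar that carries it. Moves with the tray, 145 mm on the -x side of the tray's middle; axes as the unit's
- housing: blue lacquered housing fixed on the tray, 80 mm along the unit's x, 72 mm wide; origin in the middle of its underside, axes as the unit's. Its top face slopes at 20 degrees: 30 mm high at the -x edge, 59 mm at the +x edge, so it looks up and towards the unit's -x. A laser-marked square code is on the upper half
- ring_centre (a point): centre of the white check ring (23 mm outside, 16 mm inside, flat) in the surface of the sloping face's lower half; from start to start up to 15 mm to either side across the face. Its z axis is the outward normal of the sloping face, x points up the slope
- gauge_stand: dark stand, fixed, placed and turned anew each time: foot 72 x 72 x 5 mm, grey block 58 x 58 mm up to 50 mm with a round hole 22.5 mm across, in which the gauge stands upright, nose down. Origin in the middle of its underside, z up
- film_gauge: orange film gauge, about 0.15 kg, 134 mm long. z runs from nose to back end; origin at the end of the nose when fully out. Nose 11 mm thick, z = 0 to 14 mm; black neck 20 mm thick to 44 mm; orange body with flat sides to 134 mm, 30 mm along x, 26 mm along y. In the stand its shoulder at 44 mm rests on the block: draw it up over 44 mm to come clear
- nose_tip (a point): rounded end of the sprung steel nose (tip radius 4 mm); it moves with the nose, axes as the gauge's
- nose (a joint): how far the sprung nose is pushed into the gauge: 0 fully out, 0.008 m hard home. The spring needs 1.5 N to start and 0.6 N more for each mm
- brass_cap: bystander: brass hexagon screw cap, 55 mm across, 32 mm high; origin under its middle
- calliper: bystander: steel calliper lying flat, 188 x 81 x 9 mm; origin under its middle
- marker_pen: bystander: black marker pen lying flat, about 135 mm long, 16 mm thick; origin under its middle
- alcohol_bottle: bystander: white bottle with a red nozzle, 57 mm wide, 170 mm high, on the other side of the monitor; origin under its middle
- monitor: big black computer monitor, fixed, always in the same place: a near-vertical screen 0.55 m long and 0.44 m high that stands along the worktop between the robot's start (right of it) and all the work (left of it). It reaches from about x = 0.21, y = 0.02 to x = 0.75, y = -0.13; cross above it or keep off. Origin under its foot; its own y axis runs along the screen, away from the robot

How it is judged:
By the outcome, as a careful person would: the job done as asked, in the order asked, and still so for the second after the job is handed in, while the arm keeps its last pose, push and grip.
It also fails if it takes over 61 s, if anything falls off the work surface, if the arm or the gripper's body presses on something with over 40 N, if the wrist force passes 120 N, or if a joint passes its speed limit or range.

## Working session

There is one attempt and no reset: what is moved stays moved. The work goes in short steps, Python scripts to look and compute and a tool call to move; the robot and the scene stay as the last step left them, time stands still between calls to the robot, and variables do not carry over. Pictures are saved under pics/ and viewed, at most 10 in all, crops included, and the job is handed in when it is done.

Besides the shell and the picture viewer there is one more tool, called after "Emit:" as a command line: name --argument value ..., lists and objects as JSON in quotes. arm_command: Moves the arm, as the interface text tells. Its arguments: {"type":"object","properties":{"deltas":{"type":"array"},"gripper":{"type":"number"},"squeeze":{"type":"number"}},"required":["deltas"]}

```bash
ls; mkdir -p pics
python3 - <<'E'
from plant import monitor, eyes, ticket
import cv2
s=monitor.read_state();print(s)
for n in("scene","top"):
    im=eyes.read_camera(n);cv2.imwrite(f"pics/{n}0.png",im);print(n,eyes.camera_model(n))
E
```

```text
pics
{'t': 0.0, 'q': array([-1.41141035e+00,  1.31125797e-01,  1.48929078e+00, -1.36014046e-05,
        1.52299282e+00, -8.53953600e-02]), 'dq': array([ 3.91884649e-06,  2.47162208e-03, -3.04630275e-04, -2.20739955e-03,
        9.56168831e-04, -1.25566296e-03]), 'joint_torque': array([-1.56428436e-03, -5.59839499e+01, -4.91766930e+01,  7.66820298e-02,
        3.48586065e-02, -1.88646695e-04]), 'tool_pos': array([ 0.14533476, -0.58154244,  0.21760226]), 'orientation': array([-3.11629075e+00, -3.83321851e-01,  1.26802546e-04]), 'force': array([-0.53812021, -0.03430302, -0.64443332]), 'wrist_torque': array([ 0.02534508, -0.058364  ,  0.00813996]), 'gripper_force': 0.0, 'opening': 0.09305099519693673}
scene {'fx': 385.00314965963383, 'fy': 385.00314965963383, 'cx': 321.7098667274074, 'cy': 197.7677463064679, 'rvec': array([ 0.5087687 ,  2.45901063, -1.49883627]), 'tvec': array([ 0.50273211, -0.02453575,  1.19615747])}
top {'fx': 485.1541087434773, 'fy': 485.1541087434773, 'cx': 323.003898074472, 'cy': 192.7472035309133, 'rvec': array([ 2.15702505, -2.20180709,  0.09018967]), 'tvec': array([0.01077489, 0.53213729, 1.51032633])}
```

View pics/scene0.png

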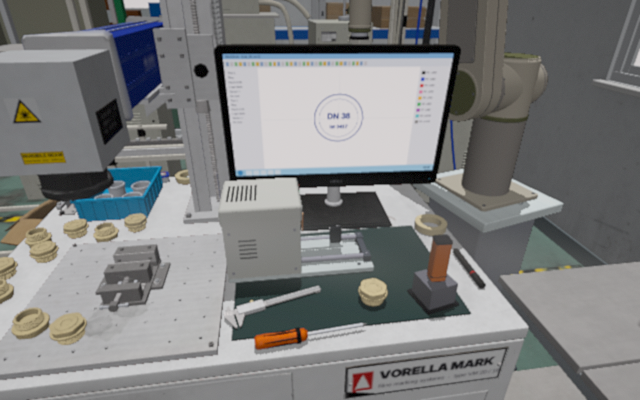

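View pics/top0.png

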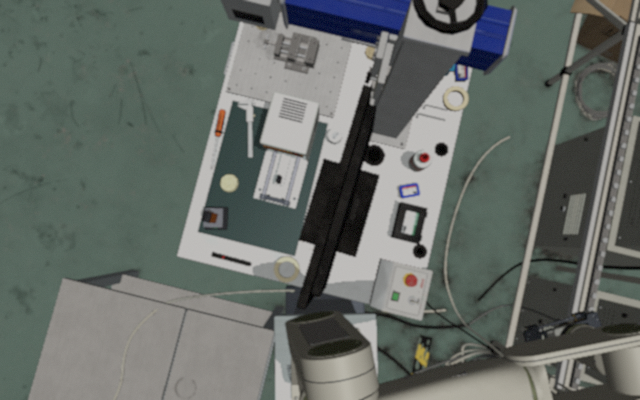

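The scene picture shows the hood at (262,225), the tray handle at (335,235) and the gauge in its stand at (438,270). In the top picture they are at (290,122), (278,180) and (212,217). I'll zoom in for accurate pixels.

```bash
cat > h.py <<'E'
import numpy as np, cv2
from plant import monitor, eyes, ticket
def cam(n):
    m=eyes.camera_model(n);R=cv2.Rodrigues(np.array(m["rvec"]))[0];t=np.array(m["tvec"])
    return m,R,t
def ray(n,p):
    m,R,t=cam(n);d=R.T@np.array([(p[0]-m["cx"])/m["fx"],(p[1]-m["cy"])/m["fy"],1.]);return -R.T@t,d/np.linalg.norm(d)
def plane(n,p,z):
    o,d=ray(n,p);return o+d*(z-o[2])/d[2]
def two(ps,pt):
    o1,d1=ray("scene",ps);o2,d2=ray("top",pt)
    a=np.linalg.lstsq(np.c_[d1,-d2],o2-o1,rcond=None)[0]
    A=o1+a[0]*d1;B=o2+a[1]*d2;return (A+B)/2,np.linalg.norm(A-B)
def proj(n,P):
    m,R,t=cam(n);c=R@np.array(P)+t;return np.array([m["fx"]*c[0]/c[2]+m["cx"],m["fy"]*c[1]/c[2]+m["cy"]])
def crop(src,dst,x0,y0,x1,y1,k):
    im=cv2.imread(src)[y0:y1,x0:x1];cv2.imwrite(dst,cv2.resize(im,None,fx=k,fy=k,interpolation=cv2.INTER_CUBIC))
E
python3 - <<'E'
from h import *
a=cv2.imread("pics/scene0.png")[170:320,215:475];b=cv2.imread("pics/top0.png")[85:245,190:330]
cv2.imwrite("pics/c1.png",cv2.resize(a,None,fx=3,fy=3,interpolation=cv2.INTER_CUBIC))
cv2.imwrite("pics/c2.png",cv2.resize(b,None,fx=3.75,fy=3.75,interpolation=cv2.INTER_CUBIC))
E
```

```text
(no output)
```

View pics/c1.png

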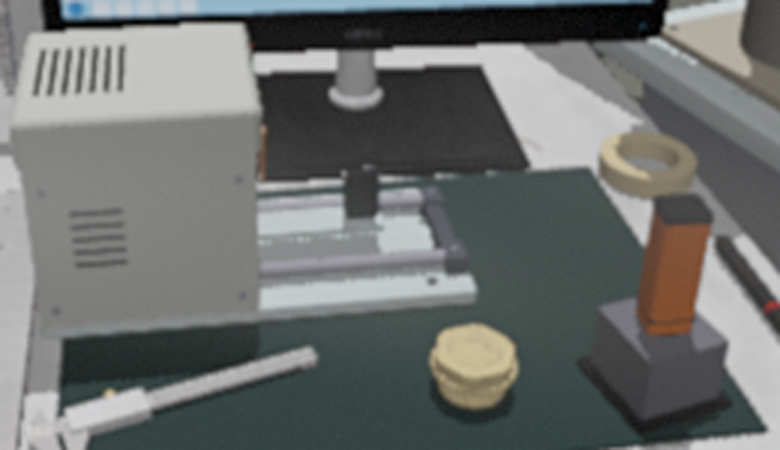

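View pics/c2.png

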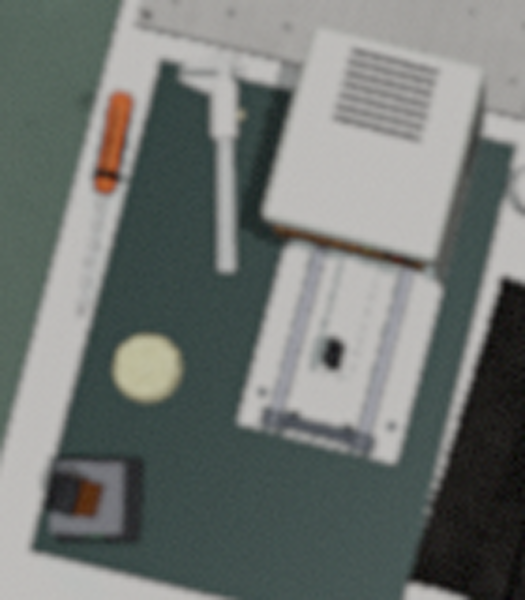

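c1 and c2 show:
- **Base near edge:** c2 (238,425) to (397,463).
- **Hood top:** c2 corners (322,27), (483,68), (438,263) and (263,215).
- **Handle top:** c1 (362,172), c2 (333,350).
- **Gauge top:** c1 (683,207), c2 (66,492).

```bash
cat >> h.py <<'E'
S=lambda x,y:(x/3+215,y/3+170)
T=lambda x,y:(x/3.75+190,y/3.75+85)
E
python3 - <<'E'
from h import *
np.set_printoptions(precision=4,suppress=True)
print("base near",[plane("top",T(*p),.016) for p in((238,425),(397,463))])
h=[plane("top",T(*p),.174) for p in((322,27),(483,68),(438,263),(263,215))];print("hood",h)
for i in range(4):
    d=h[(i+1)%4]-h[i];print(np.linalg.norm(d),np.degrees(np.arctan2(d[1],d[0])))
print("handle top",two(S(362,172),T(333,350)))
print("gauge top",two(S(683,207),T(66,492)))
print("base corner",two(S(474,288),T(238,425)))
# masks
for n in("scene","top"):
    im=cv2.imread(f"pics/{n}0.png");hsv=cv2.cvtColor(im,cv2.COLOR_BGR2HSV)
    m=cv2.inRange(hsv,(4,120,70),(16,255,255));
    k,l,st,c=cv2.connectedComponentsWithStats(m)
    for i in range(1,k):
        if st[i,4]>12: print(n,st[i],c[i])
# stand block top corners
for p in((50,460),(128,460),(126,537),(52,537)): print("block",plane("top",T(*p),.054))
for p in((45,458),(142,456),(138,542)): print("foot",plane("top",T(*p),.009))
for p in((600,305),(668,365),(725,340)): print("block scene",plane("scene",S(*p),.054))
print(proj("scene",(.5,.3,.0)))
E
```

```text
base near [array([0.5195, 0.2204, 0.016 ]), array([0.4846, 0.0866, 0.016 ])]
hood [array([0.8143, 0.1304, 0.174 ]), array([0.7796, 0.0068, 0.174 ]), array([0.6286, 0.0442, 0.174 ]), array([0.6685, 0.1774, 0.174 ])]
0.1283623829611504 -105.72666134320878
0.15545958535716345 166.1011420468455
0.139007684798275 73.34903397013716
0.15324297395423978 -17.84661022207264
handle top (array([0.5742, 0.1339, 0.0782]), np.float64(0.0007093329579040053))
gauge top (array([0.4601, 0.3369, 0.141 ]), np.float64(0.0025868175290369123))
base corner (array([0.5216, 0.219 , 0.0165]), np.float64(0.004930249197537238))
scene [428 245  23  37 587] [438.8756 262.8825]
scene [254 329  44  20 593] [275.4486 338.6003]
scene [299 328   9  13  84] [302.9643 333.4286]
top [216 110   9  26 125] [219.864 122.328]
top [210 214   7   8  36] [213.     217.6667]
top [405 274   8  12  22] [407.5    279.0455]
block [0.491  0.3699 0.054 ]
block [0.4897 0.3057 0.054 ]
block [0.4266 0.3076 0.054 ]
block [0.4278 0.3682 0.054 ]
foot [0.4954 0.3852 0.009 ]
foot [0.4954 0.303  0.009 ]
foot [0.4228 0.3067 0.009 ]
block scene [0.4851 0.3074 0.054 ]
block scene [0.4817 0.3715 0.054 ]
block scene [0.4342 0.3668 0.054 ]
[403.5098 292.9319]
```

Emit:
arm_command --deltas '[[[0, 0, 4.1, 0, 0, 0], [0, 0, 4.1, 0, 0, 0], [0, 0, 4.1, 0, 0, 0], [0, 0, 4.1, 0, 0, 0], [0, 0, 4.1, 0, 0, 0], [0, 0, 4.1, 0, 0, 0], [0, 0, 4.1, 0, 0, 0], [0, 0, 4.1, 0, 0, 0], [2.0, 3.4, 0, 0, 0, 7.1], [2.0, 3.4, 0, 0, 0, 7.1], [2.0, 3.4, 0, 0, 0, 7.1], [2.0, 3.4, 0, 0, 0, 7.1]]]' --gripper 0.2

```text
t: 1.1
tool_pos: [0.2261, -0.4454, 0.546]
orientation: [-2.925, -1.144, -0.0]
force: [0.8, -0.1, -0.3]
opening: 0.0561
gripper_force: 0.0
```

Emit:
arm_command --deltas '[[[2.0, 3.4, 0, 0, 0, 7.1], [2.0, 3.4, 0, 0, 0, 7.1], [2.0, 3.4, 0, 0, 0, 7.1], [2.0, 3.4, 0, 0, 0, 7.1], [2.0, 3.4, 0, 0, 0, 7.1], [2.0, 3.4, 0, 0, 0, 7.1], [2.0, 3.4, 0, 0, 0, 7.1], [2.0, 3.4, 0, 0, 0, 7.1], [2.0, 3.4, 0, 0, 0, 7.1], [2.0, 3.4, 0, 0, 0, 7.1], [2.0, 3.4, 0, 0, 0, 7.1], [2.0, 3.4, 0, 0, 0, 7.1]]]'

```text
t: 2.1
tool_pos: [0.4659, -0.0361, 0.5465]
orientation: [-1.378, -2.823, 0.0]
force: [0.6, -0.6, -0.3]
opening: 0.0561
gripper_force: 0.0
```

Emit:
arm_command --deltas '[[[1.8, 2.83, 0, 0, 0, 6.2], [1.8, 2.83, 0, 0, 0, 6.2], [1.8, 2.83, 0, 0, 0, 6.2], [1.8, 2.83, 0, 0, 0, 6.2], [1.8, 2.83, 0, 0, 0, 6.2], [1.8, 2.83, 0, 0, 0, 6.2], [0, 0, -4, 0, 0, 0], [0, 0, -4, 0, 0, 0], [0, 0, -4, 0, 0, 0], [0, 0, -4, 0, 0, 0], [0, 0, -4, 0, 0, 0], [0, 0, -4, 0, 0, 0]]]'

```text
t: 3.1
tool_pos: [0.5728, 0.1317, 0.3041]
orientation: [-0.414, -3.113, 0.0]
force: [0.8, 0.2, -0.7]
opening: 0.0552
gripper_force: 0.0
```

Emit:
arm_command --deltas '[[[0, 0, -4, 0, 0, 0], [0, 0, -4, 0, 0, 0], [0, 0, -4, 0, 0, 0], [0, 0, -4, 0, 0, 0], [0, 0, 0, 0, 0, 0]]]'

```text
t: 3.52
tool_pos: [0.5671, 0.1308, 0.1363]
orientation: [-0.413, -3.099, 0.007]
force: [-1.6, 0.0, -2.2]
opening: 0.0559
gripper_force: 0.0
```

Run:
```python
from h import *
s=monitor.read_state();print(s["tool_pos"],s["q"]);R=cv2.Rodrigues(s["orientation"])[0];print(R.round(3),np.degrees(np.arctan2(R[1,1],R[0,1])))
a=eyes.read_camera("scene")[140:290,255:455];b=eyes.read_camera("top")[110:260,220:340]
a=cv2.resize(a,None,fx=2.3,fy=2.3,interpolation=2);b=cv2.resize(b,None,fx=2.3,fy=2.3,interpolation=2)
cv2.imwrite("pics/d1.png",np.hstack([a,b]))
```

```text
[0.56706699 0.13075333 0.13629758] [ 1.38537380e-01  1.49924828e-01  1.61905183e+00 -2.24543494e-05
  1.38819390e+00 -1.16736148e+00]
[[-0.965  0.262 -0.015]
 [ 0.262  0.965 -0.002]
 [ 0.014 -0.006 -1.   ]] 74.82525361333026
```

View pics/d1.png

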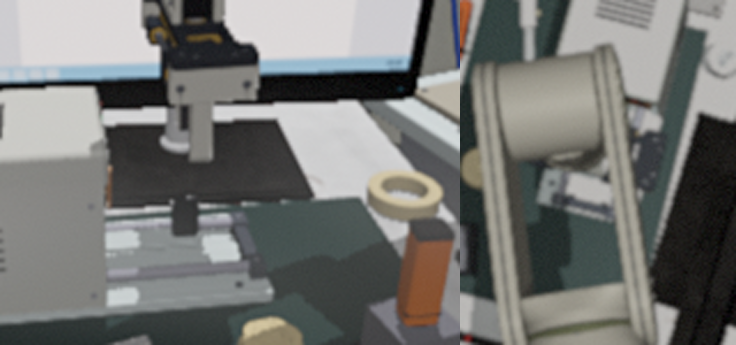

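The picture shows the finger at (200,130) directly over the handle at (184,215), with the pads across the rails. Let it settle.

Emit:
arm_command --deltas '[[[0, 0, 0, 0, 0, 0], [0, 0, 0, 0, 0, 0], [0, 0, 0, 0, 0, 0]]]'

```text
t: 3.87
tool_pos: [0.5756, 0.132, 0.1502]
orientation: [0.414, 3.109, 0.002]
force: [0.1, 0.4, -0.4]
opening: 0.0558
gripper_force: 0.0
```

Emit:
arm_command --deltas '[[[0, 0.1, -2.5, 0, 0, 0], [0, 0.1, -2.5, 0, 0, 0], [0, 0, -2.0, 0, 0, 0], [0, 0, -1.5, 0, 0, 0], [0, 0, -1.0, 0, 0, 0], [0, 0, -0.7, 0, 0, 0], [0, 0, 0, 0, 0, 0], [0, 0, 0, 0, 0, 0]]]'

```text
t: 4.53
tool_pos: [0.5742, 0.1338, 0.0457]
orientation: [0.415, 3.113, 0.0]
force: [-0.3, 0.6, 0.2]
opening: 0.0554
gripper_force: 0.0
```

Emit:
arm_command --deltas '[[[0, 0, 0, 0, 0, 0], [0, 0, 0, 0, 0, 0], [0, 0, 0, 0, 0, 0], [0, 0, 0, 0, 0, 0], [0, 0, 0, 0, 0, 0], [0, 0, 0, 0, 0, 0]]]' --gripper -1 --squeeze 30

```text
t: 5.03
tool_pos: [0.5735, 0.1337, 0.0448]
orientation: [0.415, 3.114, 0.0]
force: [-0.2, 0.2, 0.7]
opening: 0.0204
gripper_force: 0.0
```

Emit:
arm_command --deltas '[[[0, 0, 0, 0, 0, 0], [0, 0, 0, 0, 0, 0], [0, 0, 0, 0, 0, 0], [0, 0, 0, 0, 0, 0]]]'

```text
t: 5.37
tool_pos: [0.5736, 0.1342, 0.0447]
orientation: [0.415, 3.114, 0.001]
force: [1.0, 5.9, -0.5]
opening: 0.0139
gripper_force: 30.0
```

Emit:
arm_command --deltas '[[[-0.5, 0.13, 0, 0, 0, 0], [-0.96, 0.26, 0, 0, 0, 0], [-0.96, 0.26, 0, 0, 0, 0], [-0.96, 0.26, 0, 0, 0, 0], [-0.96, 0.26, 0, 0, 0, 0], [-0.96, 0.26, 0, 0, 0, 0]]]'

```text
t: 5.87
tool_pos: [0.5212, 0.149, 0.0447]
orientation: [0.415, 3.112, 0.003]
force: [8.2, 8.7, -7.3]
opening: 0.0138
gripper_force: 30.0
```

Emit:
arm_command --deltas '[[[-0.96, 0.33, 0, 0, 0, 0], [-0.96, 0.3, 0, 0, 0, 0], [-0.96, 0.27, 0, 0, 0, 0], [-0.96, 0.27, 0, 0, 0, 0], [-0.96, 0.27, 0, 0, 0, 0]]]'

```text
t: 6.28
tool_pos: [0.473, 0.1626, 0.0447]
orientation: [0.415, 3.112, 0.001]
force: [6.1, 4.1, -6.6]
opening: 0.0135
gripper_force: 30.0
```

Emit:
arm_command --deltas '[[[-0.96, 0.27, 0, 0, 0, 0], [-0.96, 0.27, 0, 0, 0, 0], [-0.5, 0.14, 0, 0, 0, 0]]]'

```text
t: 6.53
tool_pos: [0.4484, 0.1696, 0.0447]
orientation: [0.415, 3.112, 0.001]
force: [7.2, 4.4, -6.9]
opening: 0.014
gripper_force: 30.0
```

Emit:
arm_command --deltas '[[[-0.4, 0.11, 0, 0, 0, 0], [-0.4, 0.11, 0, 0, 0, 0]]]'

```text
t: 6.7
tool_pos: [0.4409, 0.1717, 0.0447]
orientation: [0.415, 3.112, 0.001]
force: [7.0, 4.0, -6.9]
opening: 0.0138
gripper_force: 30.0
```

Emit:
arm_command --deltas '[[[-0.3, 0.08, 0, 0, 0, 0], [-0.3, 0.08, 0, 0, 0, 0]]]'

```text
t: 6.87
tool_pos: [0.4358, 0.1732, 0.0448]
orientation: [0.415, 3.11, 0.002]
force: [22.2, 0.2, -21.8]
opening: 0.0142
gripper_force: 30.0
```

Emit:
arm_command --deltas '[[[-0.3, 0.08, 0, 0, 0, 0], [-0.2, 0.05, 0, 0, 0, 0]]]'

```text
t: 7.03
tool_pos: [0.434, 0.1737, 0.0453]
orientation: [0.414, 3.103, 0.002]
force: [29.6, -0.8, -22.4]
opening: 0.0133
gripper_force: 30.0
```

At the stop: the force rose to about 25 N after 144 mm of travel. Release and rise.

Emit:
arm_command --deltas '[[[0.1, 0, 0, 0, 0, 0], [0, 0, 0, 0, 0, 0], [0, 0, 0, 0, 0, 0], [0, 0, 0, 0, 0, 0]]]' --gripper 0.3

```text
t: 7.37
tool_pos: [0.4299, 0.1741, 0.0445]
orientation: [-0.415, -3.114, 0.001]
force: [-0.2, 0.7, -0.2]
opening: 0.0356
gripper_force: 0.0
```

Emit:
arm_command --deltas '[[[0, 0, 2, 0, 0, 0], [0, 0, 4, 0, 0, 0], [0, 0, 4, 0, 0, 0], [0, 0, 4, 0, 0, 0], [0, 0, 4, 0, 0, 0], [0, 2.5, 3, 0, 0, 5], [0, 4, 0, 0, 0, 5], [0, 4, 0, 0, 0, 5], [0, 4, 0, 0, 0, 0], [0, 2, 0, 0, 0, 0], [0, 0, 0, 0, 0, 0], [0, 0, 0, 0, 0, 0]]]'

```text
t: 8.37
tool_pos: [0.4296, 0.3399, 0.254]
orientation: [-0.001, -3.14, 0.002]
force: [0.9, -0.5, -0.0]
opening: 0.0609
gripper_force: 0.0
```

Run:
```python
from h import *
s=monitor.read_state();print(s["t"],s["tool_pos"],s["force"],s["opening"])
for n in("scene","top"): cv2.imwrite(f"pics/{n}2.png",eyes.read_camera(n))
a=cv2.imread("pics/scene2.png")[170:320,250:480];b=cv2.imread("pics/top2.png")[110:260,190:330]
cv2.imwrite("pics/e1.png",cv2.resize(a,None,fx=3.4,fy=3.4,interpolation=2));cv2.imwrite("pics/e2.png",cv2.resize(b,None,fx=4,fy=4,interpolation=2))
```

```text
8.3667 [0.42958144 0.33993649 0.25401541] [ 0.92366272 -0.51878929 -0.0262628 ] 0.060896673363346
```

View pics/e1.png

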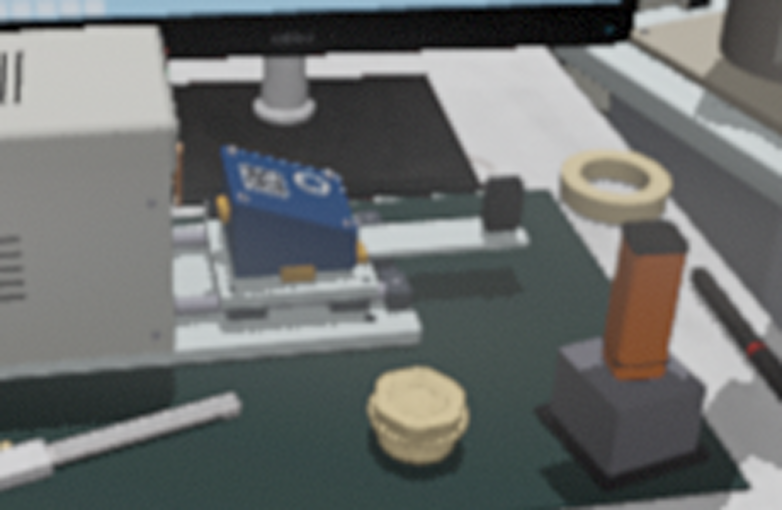

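View pics/e2.png

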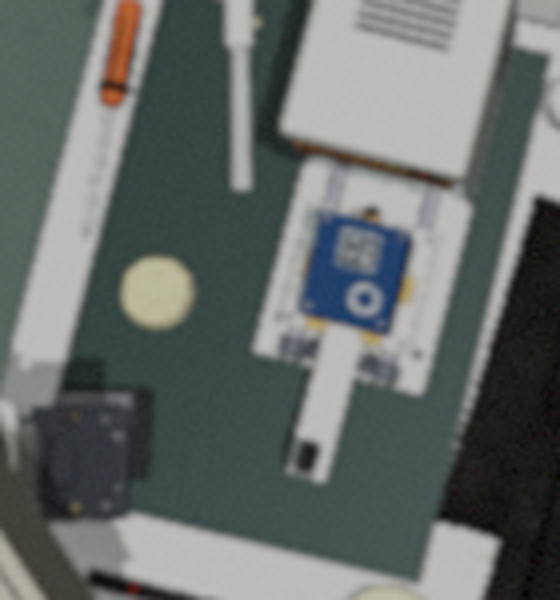

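e1 shows the tray out, the ring at (312,183) and the gauge still upright in its stand. e2 shows the ring at (366,299), the handle at (307,457) and the housing corners at about (322,212), (413,235), (390,333) and (300,308). Next I measure the ring.

Run:
```python
from h import *
np.set_printoptions(precision=4,suppress=True)
E1=lambda x,y:(x/3.4+250,y/3.4+170);E2=lambda x,y:(x/4+190,y/4+110)
C={}
for n,(u,v),r in(("scene",E1(312,183),9),("top",E2(366,299),8)):
    im=cv2.imread(f"pics/{n}2.png").astype(float)
    ys,xs=np.mgrid[0:400,0:640];
    w=np.clip(im[:,:,2]-80,0,None)  # red: white ring vs blue
    c=np.array([u,v])
    for _ in range(10):
        m=w*(np.hypot(xs-c[0],ys-c[1])<(6.2 if n=="scene" else 6.5)); c=np.array([(m*xs).sum(),(m*ys).sum()])/m.sum()
    C[n]=c;print(n,(u,v),c)
P,g=two(C["scene"],C["top"]);print("ring",P,g)
# housing top corners (scene,top)
print("low-left(+y)",two(E1(356,225),E2(300,308)))
print("high-left",two(E1(222,147),E2(322,212)))
print("low-right",two(E1(345,172),E2(390,333)))
print("handle top",two(E1(502,182),E2(307,457)))
print("base near mid",(plane("top",E2(253,352),.016)+plane("top",E2(425,393),.016))/2)
print("gauge",two(E1(655,235),T(66,492)))
```

```text
scene (341.7647058823529, 223.8235294117647) [341.7274 223.0852]
top (281.5, 184.75) [280.5495 184.3904]
ring [0.5558 0.1282 0.0815] 0.0007615614899928964
low-left(+y) (array([0.5491, 0.1767, 0.0742]), np.float64(0.00021245683513971007))
high-left (array([0.6209, 0.1498, 0.1315]), np.float64(0.014531303384006454))
low-right (array([0.5259, 0.1101, 0.0715]), np.float64(0.0068792487534185915))
handle top (array([0.4363, 0.1717, 0.0762]), np.float64(0.0020066854344551774))
base near mid [0.5029 0.1533 0.016 ]
gauge (array([0.4601, 0.337 , 0.1408]), np.float64(0.002558260786987607))
```

Emit:
arm_command --deltas '[[[1.5, -0.15, 0, 0, 0, 0], [1.5, -0.15, 0, 0, 0, 0], [0, 0, -3, 0, 0, 0], [0, 0, -3, 0, 0, 0], [0, 0, -3, 0, 0, 0], [0, 0, -3, 0, 0, 0], [0, 0, -2, 0, 0, 0], [0, 0, -1.5, 0, 0, 0], [0, 0, -1, 0, 0, 0], [0, 0, -0.3, 0, 0, 0], [0, 0, 0, 0, 0, 0], [0, 0, 0, 0, 0, 0]]]'

```text
t: 9.47
tool_pos: [0.461, 0.3362, 0.0879]
orientation: [0.006, 3.14, 0.001]
force: [-0.0, -0.5, 0.5]
opening: 0.0599
gripper_force: 0.0
```

Emit:
arm_command --deltas '[[[0, 0, 0, 0, 0, 0], [0, 0, 0, 0, 0, 0], [0, 0, 0, 0, 0, 0], [0, 0, 0, 0, 0, 0], [0, 0, 0, 0, 0, 0], [0, 0, 0, 0, 0, 0], [0, 0, 0, 0, 0, 0]]]' --gripper -1 --squeeze 25

```text
t: 10.05
tool_pos: [0.4603, 0.337, 0.087]
orientation: [0.004, 3.141, 0.002]
force: [-0.5, 3.3, 1.2]
opening: 0.0299
gripper_force: 21.6
```

Emit:
arm_command --deltas '[[[0, 0, 0, 0, 0, 0], [0, 0, 1, 0, 0, 0], [0, 0, 2, 0, 0, 0], [0, 0, 2, 0, 0, 0], [0, 0, 3, 0, 0, 0], [0, 0, 3, 0, 0, 0], [0, 0, 3, 0, 0, 0], [0, 0, 3, 0, 0, 0], [0, 0, 0, 0, 0, -5.27], [0, 0, 0, 0, 0, -5.27], [0, 0, 0, 0, 0, -5.27], [0, 0, 0, 0, 0, 0]]]' --squeeze 40

```text
t: 11.05
tool_pos: [0.46, 0.3357, 0.2563]
orientation: [-0.444, -3.11, 0.002]
force: [-0.4, 0.5, -2.2]
opening: 0.0261
gripper_force: 40.0
```

Emit:
arm_command --deltas '[[[0.5, -1.7, 0, 0, 0, 0], [0.7, -2.5, 0, 0, 0, 0], [1.0, -3.3, 0, 0, 0, 0], [1.0, -3.3, 0, -1.36, -4.81, 0], [1.0, -3.3, 0, -1.36, -4.81, 0], [0.9, -2.9, 0, -1.36, -4.81, 0], [0.6, -1.9, 0, -1.36, -4.81, 0], [0.33, -1.0, -1, 0, 0, 0], [0, 0, -1, 0, 0, 0], [0, 0, 0, 0, 0, 0], [0, 0, 0, 0, 0, 0], [0, 0, 0, 0, 0, 0]]]'

```text
t: 12.05
tool_pos: [0.5207, 0.138, 0.2364]
orientation: [0.388, 2.77, -0.067]
force: [0.2, 0.0, -1.2]
opening: 0.0257
gripper_force: 40.0
```

```bash
cat > st.py <<'E'
from h import *
np.set_printoptions(precision=4,suppress=True)
RING=np.array([.5558,.1282,.0815]);a=np.radians(-15.8);u=np.array([np.cos(a),np.sin(a),0]);v=np.array([-u[1],u[0],0])
n=-np.sin(np.radians(20))*u+np.array([0,0,np.cos(np.radians(20))]);su=np.cross(v,n)
def st(L=.077):
    s=monitor.read_state();R=cv2.Rodrigues(s["orientation"])[0];z=R[:,2]
    tip=s["tool_pos"]+L*z;d=tip-RING
    print("t",s["t"],"tip",tip,"off slope/lat/normal mm",1e3*np.array([d@su,d@v,d@n]))
    print("tilt err deg slope/lat",np.degrees([np.arcsin(-z@su),np.arcsin(-z@v)]),"F n/su/v",[s["force"]@k for k in(n,su,v)],s["opening"],s["gripper_force"])
    return s,tip
E
python3 - <<'E'
from st import *
s,tip=st();print(s["tool_pos"],s["q"])
for nme in("scene","top"):
    cv2.imwrite(f"pics/{nme}3.png",eyes.read_camera(nme));print(nme,"tip",proj(nme,tip),"ring",proj(nme,RING))
crop("pics/scene3.png","pics/f1.png",280,120,440,270,4)
E
```

```text
t 12.05 tip [0.5459 0.1309 0.164 ] off slope/lat/normal mm [18.6299 -0.0916 81.0405]
tilt err deg slope/lat [ 0.1149 -0.0028] F n/su/v [np.float64(-1.1761709196875376), np.float64(-0.21150183506679252), np.float64(0.05995392952329932)] 0.02572017997754702 39.976367354393005
[0.5207 0.138  0.2364] [ 0.2922 -0.3355  1.931  -0.1936  1.2557 -0.9674]
scene tip [347.733  189.4313] ring [341.8957 223.0829]
top tip [277.203  184.8488] ring [280.6145 184.2795]
```

View pics/f1.png

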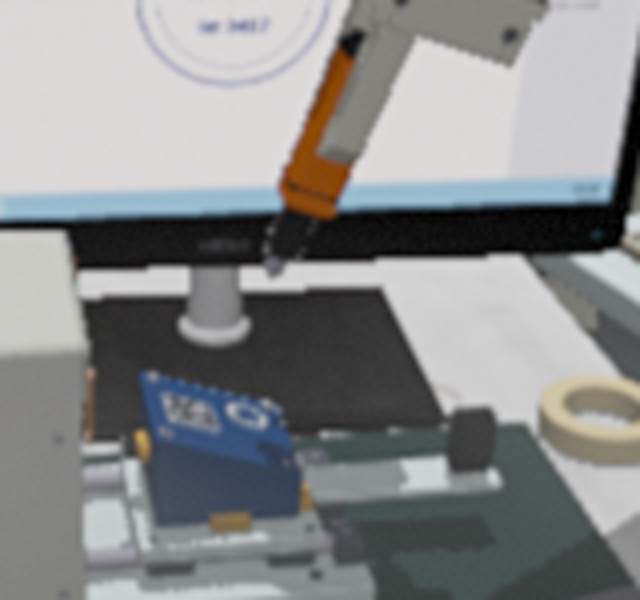

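f1 shows the gauge held in line with the fingers, nose end at about (274,274), which is pixel (348.5,188.5). The prediction was (347.7,189.4), so length and position agree. The ring is at (246,414), unobstructed.

Run:
```python
from st import *
s,tip=st()
d=(tip-RING);print("move cm to 12mm off:",100*(-d+ .012*n), "n",n)
im=cv2.imread("pics/scene3.png");m=cv2.inRange(cv2.cvtColor(im,cv2.COLOR_BGR2HSV),(4,120,70),(16,255,255));m[:,:320]=0;m[:120]=0;m[200:]=0
R=cv2.Rodrigues(s["orientation"])[0]
# left silhouette edge of the orange body (away from finger)
pts=[(np.where(r[300:420])[0].min()+300,y) for y,r in enumerate(m) if r[300:420].sum()>3*255]
pts=np.array(pts[2:-6],float);k=np.polyfit(pts[:,1],pts[:,0],1)
best=None
for sx in(-1,1):
  for sy in(-1,1):
    o=sx*.015*R[:,0]+sy*.013*R[:,1]
    p=[proj("scene",tip-R[:,2]*L+o) for L in(.05,.12)]
    print(sx,sy,"pred slope",(p[1][0]-p[0][0])/(p[1][1]-p[0][1]),"x at mid",p[0][0],np.polyval(k,p[0][1]))
print("meas slope",k,len(pts))
```

```text
t 12.15 tip [0.5463 0.1309 0.1646] off slope/lat/normal mm [19.125   0.0313 81.4705]
tilt err deg slope/lat [ 0.0435 -0.0269] F n/su/v [np.float64(-1.6839858699010497), np.float64(-1.150244282056868), np.float64(0.42093411600828756)] 0.026061396755047147 39.976383447647095
move cm to 12mm off: [ 0.5561 -0.1606 -7.1822] n [-0.3291  0.0931  0.9397]
-1 -1 pred slope -0.4158674348662028 x at mid 348.6885724312232 351.01217206671043
-1 1 pred slope -0.42096408456186424 x at mid 351.17242625492986 349.00911376943276
1 -1 pred slope -0.43238534357822345 x at mid 361.59940896089284 349.38851367607765
1 1 pred slope -0.4380252998931438 x at mid 364.4315941510777 347.3588597603838
meas slope [ -0.4178 419.5633] 33
```

The gauge axis matches the tool axis, with an edge slope of -0.418 against a predicted -0.416 to -0.421. Approach to 12 mm off.

Emit:
arm_command --deltas '[[[0.1, -0.03, -1.5, 0, 0, 0], [0.1, -0.03, -2.0, 0, 0, 0], [0.15, -0.04, -1.7, 0, 0, 0], [0.1, -0.03, -1.2, 0, 0, 0], [0.1, -0.03, -0.8, 0, 0, 0], [0, 0, 0, 0, 0, 0], [0, 0, 0, 0, 0, 0], [0, 0, 0, 0, 0, 0], [0, 0, 0, 0, 0, 0]]]'

```text
t: 12.9
tool_pos: [0.5269, 0.136, 0.1662]
orientation: [0.389, 2.766, -0.066]
force: [0.4, -0.4, -1.4]
opening: 0.0256
gripper_force: 40.0
```

Run:
```python
from st import *
s,tip=st()
for nme in("scene","top"):
    cv2.imwrite(f"pics/{nme}4.png",eyes.read_camera(nme));print(nme,"tip",proj(nme,tip),"ring",proj(nme,RING))
a=cv2.imread("pics/scene4.png")[190:250,300:380];b=cv2.imread("pics/top4.png")[155:215,240:320]
cv2.imwrite("pics/g1.png",np.hstack([cv2.resize(x,None,fx=5,fy=5,interpolation=2) for x in(a,b)]))
```

```text
t 12.9 tip [0.5524 0.1288 0.0939] off slope/lat/normal mm [ 0.9538 -0.3304 12.824 ]
tilt err deg slope/lat [-0.1    -0.0644] F n/su/v [np.float64(-1.4888335349851152), np.float64(0.034941561793738085), np.float64(-0.2851373408059855)] 0.025626866301564882 39.976367354393005
scene tip [343.5851 218.0913] ring [341.8957 223.0829]
top tip [280.0605 185.0129] ring [280.6145 184.2795]
```

View pics/g1.png

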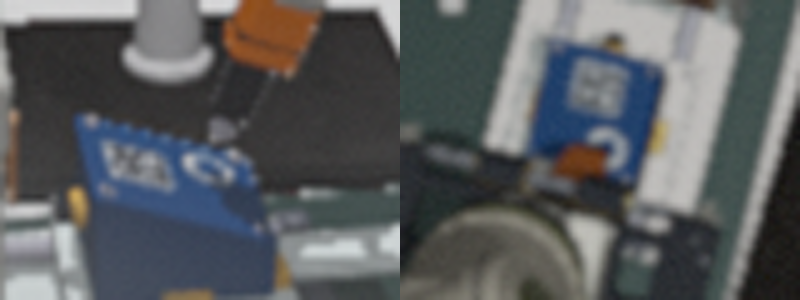

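g1 shows the ring at left (208,168) and the nose tip at (219,140), as predicted: pixels (341.6,223.6) and (343.8,218). Close in along the normal.

Emit:
arm_command --deltas '[[[0.08, -0.02, -0.32, 0, 0, 0], [0.08, -0.02, -0.32, 0, 0, 0], [0.08, -0.03, -0.33, 0, 0, 0], [0, 0, 0, 0, 0, 0], [0, 0, 0, 0, 0, 0], [0, 0, 0, 0, 0, 0]]]'

```text
t: 13.5
tool_pos: [0.5284, 0.1349, 0.1548]
orientation: [0.389, 2.768, -0.067]
force: [0.8, -0.5, -1.4]
opening: 0.0256
gripper_force: 40.0
```

```bash
python3 -c "from st import *;st()"
```

```text
t 13.5 tip [0.5537 0.1278 0.0824] off slope/lat/normal mm [-1.5127 -0.9877  1.5122]
tilt err deg slope/lat [0.0232 0.0065] F n/su/v [np.float64(-1.6736529301006622), np.float64(0.3709498934630287), np.float64(-0.2379650893701408)] 0.02563309952591725 39.97643709182739
```

Emit:
arm_command --deltas '[[[0.033, -0.009, -0.094, 0, 0, 0], [0.033, -0.009, -0.094, 0, 0, 0], [0, 0, 0, 0, 0, 0], [0, 0, 0, 0, 0, 0], [0, 0, 0, 0, 0, 0]]]'

```text
t: 13.92
tool_pos: [0.5291, 0.1348, 0.1531]
orientation: [0.389, 2.768, -0.067]
force: [0.7, 0.3, -1.3]
opening: 0.0264
gripper_force: 40.0
```

```bash
python3 -c "from st import *;st()"
```

```text
t 13.9167 tip [0.5544 0.1276 0.0807] off slope/lat/normal mm [-1.3599 -0.9158 -0.3259]
tilt err deg slope/lat [ 0.0055 -0.0032] F n/su/v [np.float64(-1.3643724077644124), np.float64(0.0771325427500188), np.float64(0.5070282326578736)] 0.026366358141764478 39.97643709182739
```

Emit:
arm_command --deltas '[[[0.14, 0.05, 0.04, 0, 0, 0], [0.033, -0.009, -0.094, 0, 0, 0], [0, 0, 0, 0, 0, 0], [0, 0, 0, 0, 0, 0], [0, 0, 0, 0, 0, 0]]]'

```text
t: 14.33
tool_pos: [0.5308, 0.1352, 0.1524]
orientation: [0.389, 2.768, -0.067]
force: [-0.4, -0.3, -2.0]
opening: 0.026
gripper_force: 40.0
```

```bash
python3 -c "from st import *;st()"
```

```text
t 14.3333 tip [0.5561 0.128  0.0801] off slope/lat/normal mm [-0.1491 -0.0604 -1.4542]
tilt err deg slope/lat [ 0.0124 -0.0007] F n/su/v [np.float64(-1.771991711992466), np.float64(-0.9366454265436488), np.float64(-0.3952308583540752)] 0.02597414948242278 39.97649967670441
```

Emit:
arm_command --deltas '[[[0.033, -0.009, -0.094, 0, 0, 0], [0.033, -0.009, -0.094, 0, 0, 0], [0, 0, 0, 0, 0, 0], [0, 0, 0, 0, 0, 0], [0, 0, 0, 0, 0, 0]]]'

```text
t: 14.75
tool_pos: [0.5316, 0.1351, 0.1508]
orientation: [0.389, 2.768, -0.067]
force: [-1.1, 0.3, 0.3]
opening: 0.0257
gripper_force: 40.0
```

```bash
python3 -c "from st import *;st()"
```

```text
t 14.75 tip [0.5569 0.128  0.0785] off slope/lat/normal mm [ 0.0438  0.0729 -3.2513]
tilt err deg slope/lat [-0.0053 -0.0142] F n/su/v [np.float64(0.6974610085273363), np.float64(-0.9144644173982464), np.float64(0.01006183975160424)] 0.025737029708009024 39.97708261013031
```

Emit:
arm_command --deltas '[[[0.033, -0.009, -0.094, 0, 0, 0], [0.033, -0.009, -0.094, 0, 0, 0], [0.033, -0.009, -0.094, 0, 0, 0], [0, 0, 0, 0, 0, 0], [0, 0, 0, 0, 0, 0], [0, 0, 0, 0, 0, 0]]]'

```text
t: 15.25
tool_pos: [0.5326, 0.1348, 0.148]
orientation: [0.389, 2.768, -0.067]
force: [-0.7, -0.4, 1.2]
opening: 0.0252
gripper_force: 40.0
```

Run:
```python
from st import *
st();F=[]
for i in range(20):
    im=eyes.read_camera("scene");s=monitor.read_state();F.append([s["force"]@k for k in(n,su,v)])
print(np.mean(F,0),np.std(F,0));st()
cv2.imwrite("pics/scene5.png",im);crop("pics/scene5.png","pics/k1.png",300,150,400,250,6)
```

```text
t 15.25 tip [0.558  0.1277 0.0756] off slope/lat/normal mm [ 0.0985  0.0682 -6.2669]
tilt err deg slope/lat [-0.0091 -0.0133] F n/su/v [np.float64(1.3478557943612286), np.float64(-0.14381489448420326), np.float64(-0.6247990687648831)] 0.025212315176969445 39.977906942367554
[ 1.8213 -0.1347  0.2046] [0.639  0.5949 0.3545]
t 16.25 tip [0.5579 0.1276 0.0755] off slope/lat/normal mm [-0.0247  0.0335 -6.3598]
tilt err deg slope/lat [-0.0026 -0.0102] F n/su/v [np.float64(1.7661652849268292), np.float64(0.7659625351897238), np.float64(0.162178641181144)] 0.025699431292459902 39.977386593818665
```

View pics/k1.png

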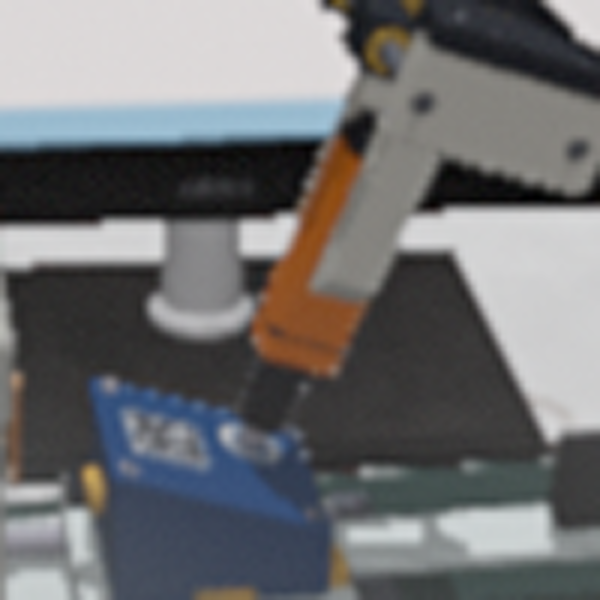

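k1 shows the black neck ending inside the white ring, nose at about (252,438) and ring centred at (250,440). The force puts the nose about 3 mm in, so one more mm.

Emit:
arm_command --deltas '[[[0.033, -0.009, -0.094, 0, 0, 0], [0, 0, 0, 0, 0, 0], [0, 0, 0, 0, 0, 0]]]'

```text
t: 16.5
tool_pos: [0.5329, 0.1347, 0.1469]
orientation: [0.389, 2.768, -0.067]
force: [-0.4, 1.1, 2.4]
opening: 0.0261
gripper_force: 40.0
```

Run:
```python
from st import *
F=[]
for i in range(40):
    im=eyes.read_camera("scene");s=monitor.read_state();F.append([s["force"]@k for k in(n,su,v)])
print(np.mean(F,0),np.std(F,0));st()
cv2.imwrite("pics/scene6.png",im)
# visible neck+nose length: shoulder edge and ring, handle position (tray) check
i0=cv2.imread("pics/scene2.png");print("tray region diff px", [float(np.abs(im[y0:y1,x0:x1].astype(int)-i0[y0:y1,x0:x1]).mean().round(2)) for x0,y0,x1,y1 in((385,215,412,245),(310,235,350,262),(355,275,392,310))])
```

```text
[2.4983 0.7261 0.3647] [0.5383 0.5298 0.4626]
t 18.5 tip [0.5581 0.1275 0.0745] off slope/lat/normal mm [-0.1069 -0.0073 -7.391 ]
tilt err deg slope/lat [ 0.0068 -0.0049] F n/su/v [np.float64(2.1510018131833273), np.float64(2.0556890944649355), np.float64(0.8340810883196024)] 0.025731118943883684 39.97732400894165
tray region diff px [1.65, 1.51, 11.99]
```

```bash
python3 -c "
from plant import ticket
print(ticket.close_job())"
```

```text
the job is handed in; nothing more can be done
None
```

The job is handed in at about 18.5 s: the tray was pulled out to its end stop and the arm still holds the gauge square to the sloping face inside the check ring, with its nose about 4 mm of 8 mm in, judging by the contact force.

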